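# Slide the bath pot under the bridge to the other place of a warming plate

## Task

Slide the lidded steel pot along the warming plate, under the instrument bridge, from the orange-ringed place to the blue-ringed place, and bring it up gently until its side just rests against the grey rubber end stop there, still within the blue ring. Keep the pot flat on the plate all the way: do not lift or tip it. Do not bang the end stops or the bridge, and leave the bottle, beaker and tube rack where they are.

Things in the scene. Friction and masses are not known exactly. Their poses are not given: they have to be found in the camera images.
- pot: Loose lidded steel pot, 0.4 to 0.8 kg: radius 52 mm (lid rim 54), lid 75 mm high, its knob 82. Two straight red handles stick out along its own +y and -y: bars 16 mm wide (x), 12 mm high, centre line 55 mm above the underside, from the wall to 100 mm from the pot's axis. Origin: centre of the underside; z up.
- plate: Warming plate, fixed on the bench: 240 mm (x) by 460 mm (y, the long direction), flat dark top 30 mm above the bench. Origin: centre of its underside; the top is at z = 30 mm in its frame. The pot slides along its y.
- bridge: Bridge fixed across the plate's middle, 40 mm wide (plate y). Two posts 16 mm thick at x = -100 and 100 mm carry a housing 216 mm long (x), 100 to 150 mm above the plate's top. Opening 184 mm wide, 100 mm high: the pot passes under it, a gripper holding it does not. Origin: on the plate's top at its middle; axes as the plate's.
- stop_a: Grey rubber end stop at the plate's +y end: bar 200 mm (x) by 20 mm (y), 18 mm high above the plate's top, springy (gives about 1 mm per 2.5 N, outwards); the pot's handles pass above it. Origin: centre of its underside, on the plate's top at plate y = +210 mm; its inner face is at +200 mm, a just touching pot's axis at +148 mm.
- stop_b: The same end stop at the -y end of the plate: origin at plate y = -210 mm, inner face at -200 mm, a just touching pot's axis at -148 mm.
- goal_mark: Blue ring painted on the plate's top, inner radius 70 mm, outer 78 mm: the place to slide to. Its centre (the origin) lies at plate x = 0 and plate y = +135 or -135 mm: either end, it differs from time to time. The stop hides the ring's outer edge.
- start_mark: Orange ring like the blue one, at the other end of the plate, where the pot stands at first.
- bottle: Glass bottle with a blue cap, radius 38 mm, 150 mm high, loose bystander beside the +y end of the plate. Origin: centre of its underside.
- beaker: Glass beaker, radius 35 mm, 90 mm high, loose bystander beside the -y end of the plate. Origin: centre of its underside.
- tube_rack: White rack with glass tubes, 70 by 200 mm, 72 mm high, loose bystander beyond the plate. Origin: centre of its underside.
Not all that is in view belongs to the job. There is more than one size of the pot; the job needs the largest.

How it is judged (in metres and radians):
At the end, for the whole second after the job is handed in: The pot stands at rest, flat and released on the plate within the blue ring (axis within 21 mm of the ring's centre), its side touching the end stop there or no more than 2.5 mm from it (horizontal distance between pot and goal_mark below 0.021 m and (y of pot in the frame of plate above 0.1455 m or y of pot in the frame of plate below -0.1455 m) and z of pot in the frame of plate between 0.027 and 0.033 m and angle between pot's own z axis and vertical below 0.04 rad and linear speed of pot below 0.01 m/s).
It fails at once if the pot is lifted more than 8 mm off the plate, or falls off it (z of pot in the frame of plate above 0.038 m or z of pot in the frame of plate below 0.02 m).
It fails at once if the pot is tipped more than 0.12 rad (angle between pot's own z axis and vertical above 0.12 rad).
It fails at once if an end stop is struck or pressed with more than 15 N (contact force between any of stop_a, stop_b and anything else above 15 N).
It fails at once if the bridge is struck or pressed with more than 15 N (contact force between bridge and anything else above 15 N).
It fails at once if the bottle, beaker or tube rack is moved more than 20 mm (distance of any of bottle, beaker, tube_rack from where it was at the start of the episode above 0.02 m).
It also fails if it takes over 67 s, if anything falls off the work surface, if the arm or the gripper's body presses on something with over 40 N, if the wrist force passes 120 N, or if a joint passes its speed limit or range.

## Robot

A 6-joint arm with a two-finger parallel gripper is mounted at the origin on the work surface. World frame = base frame: x ahead of the robot, y to its left, z up, the work surface at z = 0. Lengths are in mm, angles in rad, forces in N, time in s.
With the tool pointing down it reaches from about 350 to 875 mm from the base axis. Payload 4.2 kg.
Tool frame: the origin (TCP) lies on the centre line of the jaws, within the pads' length; the fingertips stand 22 mm ahead of it and the grasp point (between the pads) lies 3 mm ahead of it; z points along the fingers, y is the line along which they close (so a half turn about z gives the same grasp; the last joint's range is limited). The gripper opens to 87 mm and grips with 3 to 60 N. Pads are 19 mm wide; open, the fingers measure 117 mm over their backs; the gripper's body (75 mm by 190 mm) begins 51 mm behind the grasp point.
Start: joints at [-1.072, 0.385, 0.008, 0, -1.194, -0.259], TCP at [148.46, -607.091, 244.55] pointing down, gripper open.
Joint ranges: [-3.14, 3.14], [-1.21, 2.06], [-1.07, 1.41], [-3.16, 2.05], [-2.99, -0.16], [-3.1, 3.1]. Speed limits (rad/s): [2.79, 2.79, 3.14, 3.14, 3.14, 3.14].

## Interface

Orientations are given as a rotation vector (axis times angle).
In Python, from rig import bot gives the robot as it stands.
- The arm moves only by the shell command python3 -m crank 'ROWS' [FORCE]. ROWS is text: rows parted by semicolons, each of 7 numbers parted by spaces: the shift along the tool's x, y, z as a fraction of full scale, then the turn, a rotation vector about the tool's x, y, z as a fraction of full scale, then the opening, from -1 (shut) to 1 (fully open). A call has 1 to 12 rows; each row is the pose to reach, as a shift and turn from the pose commanded when the call began, along the tool's axes at that moment, turning the shorter way round; what a row does not reach only later rows make up. Full scale, the value 1, is 400 mm for a shift and 360 degrees for a turn. A row lasts 1/8 s, in which the tool goes at most 62.5 mm and 10.7 degrees, less where a joint would pass 70% of its speed; a pose out of reach is approached as far as the arm can. A call with a number of a shift or a turn outside -1 to 1 is refused whole. A call with a gripper value outside its range is refused whole. The fingers move at their own pace and stop on an object; FORCE is the grip in N (left out, the last holds). Time passes only in rows, so rows that repeat a pose let the fingers close. It gives the time, the measured TCP pose, the force, the opening and the grip force at its end, in the units of the state.
- bot.get_obs(): the state, without advancing time (a new reading comes with each control period).
- bot.grab_frame(name): name is "scene" or "top" or "wrist"; returns a dict with "pixels" (420x560x3 uint8, red, green, blue), "intrinsics" (3x3 intrinsics, pixels), "eye" and "orientation" of the camera in the world; the wrist camera has in their place "tool_from_camera" (4x4, takes a point from camera to tool coordinates, whose origin is the TCP and whose axes are the flange's). Camera axes: x right, y down, z forward; pixel columns grow to the right and rows downward; lengths in mm; the calibration is good to about 2 mm. A picture is of the moment at which its call begins: read the wrist's pose just before it. There is no depth.
- bot.finish_job(): hands the job in; it is judged then, once.
The state is a dict: "time_s": time; "joint_positions": joint angles; "dq": joint speeds; "tau": joint torques, N m; "position": TCP position; "ee_rot": TCP orientation; "contact_force": force on the tool from outside, world axes, zero at the start; "ft_torque": the same for the moment, N m; "width": finger opening in mm; "finger_force": force on a finger pad.
Only numpy, scipy, OpenCV 4.12 (cv2) and the standard library are available. Lean on these libraries where they do the work, as an engineer would, in place of code of your own. Each camera call takes 0.05 s, during which the arm holds its last target. There are 200 camera calls.

## Working session

There is one attempt and no reset: what is moved stays moved. The work goes in short steps, Python scripts to look and compute and a shell command to move; the robot and the scene stay as the last step left them, time stands still between calls to the robot, and variables do not carry over. Pictures are saved under pics/ and viewed, at most 10 in all, crops included, and the job is handed in when it is done.

```bash
mkdir -p pics; ls; python3 - <<'E'
from rig import bot
import cv2,numpy as np
o=bot.get_obs();print(o)
for n in("scene","top"):
    f=bot.grab_frame(n);cv2.imwrite(f"pics/{n}0.png",f["pixels"][:,:,::-1]);print(n,f["intrinsics"],f["eye"],f["orientation"])
    np.savez(f"{n}0.npz",**f)
E
```

```text
pics
{'time_s': 0.0, 'joint_positions': array([-1.07239324e+00,  3.85542493e-01,  6.62600258e-03, -5.05009580e-04,
       -1.19397932e+00, -2.58602575e-01]), 'dq': array([ 0.0002371 , -0.00032323, -0.00080855,  0.00197991,  0.00085358,
        0.00051271]), 'tau': array([ 6.54247106e-04, -3.90666461e+01,  1.87403905e+01,  4.21968207e+00,
        1.10395811e-02, -1.99099572e-04]), 'position': array([ 148.33565069, -606.57389673,  243.46720832]), 'ee_rot': array([ 0.37544452, -3.11873382, -0.00333653]), 'contact_force': array([ 0.45657911,  0.56136595, -0.30424594]), 'ft_torque': array([ 0.0346567 , -0.04581841, -0.00290386]), 'finger_force': 0.0, 'width': 87.32347087072549}
scene [[479.27492184   0.         282.60898777]
 [  0.         479.27492184 213.14522966]
 [  0.           0.           1.        ]] [1635.55068894  112.85336905  879.86688976] [-1.62103156 -1.77114156  0.846338  ]
top [[447.19594632   0.         278.28990701]
 [  0.         447.19594632 217.43784998]
 [  0.           0.           1.        ]] [ 426.14529688   23.67815992 1287.38091667] [-2.1603868   2.12249684 -0.17246095]
```

View pics/scene0.png

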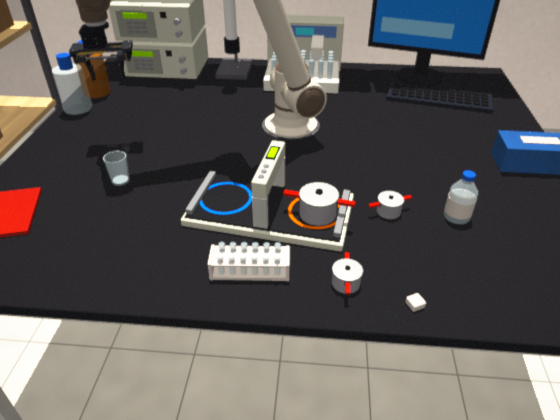

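View pics/top0.png

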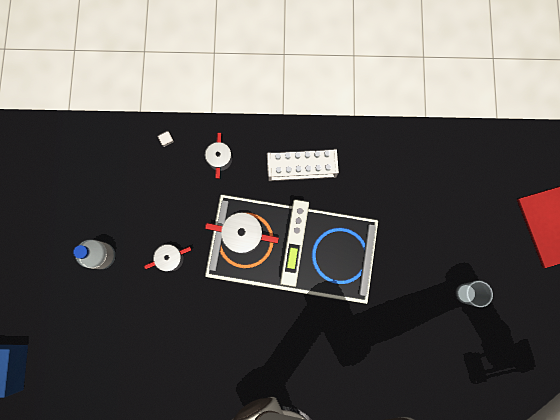

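The pot stands at the left (+y) end in the top view (about 241,232) with its handles roughly along the plate. The blue ring is at (340,255), the bridge between them. The small pots at (218,155) and (167,258) are decoys. I plan to grip the rear handle and slide the pot partly under the bridge, then regrip the front handle and draw it to the stop.

```bash
cat > h.py <<'E'
import cv2,numpy as np
from scipy.spatial.transform import Rotation as R
def ray(f,uv,z):
    d=np.c_[np.atleast_2d(uv),np.ones(len(np.atleast_2d(uv)))]@np.linalg.inv(f["intrinsics"]).T
    d=d@R.from_rotvec(f["orientation"]).as_matrix().T; e=f["eye"]
    return e+d*((z-e[2])/d[:,2])[:,None]
def uv(m): return np.argwhere(m)[:,::-1].astype(float)
def masks(f):
    h=cv2.cvtColor(f["pixels"],cv2.COLOR_RGB2HSV).astype(int);H,S,V=h[...,0],h[...,1],h[...,2]
    return dict(red=((H<5)|(H>175))&(S>150)&(V>90),orange=(H>=7)&(H<20)&(S>150)&(V>90),blue=(H>98)&(H<115)&(S>150)&(V>120),white=(S<60)&(V>150))
def circ(p):
    A=np.c_[2*p[:,:2],np.ones(len(p))];s=np.linalg.lstsq(A,(p[:,:2]**2).sum(1),rcond=None)[0]
    return s[:2],np.sqrt(s[2]+s[0]**2+s[1]**2)
def line(p):
    c=p[:,:2].mean(0);v=np.linalg.svd(p[:,:2]-c,full_matrices=False)[2][0];return c,v*np.sign(v[1])
E
python3 - <<'E'
from h import *
for n,(bx) in dict(top=((290,370,220,300),(205,280,205,275),(205,280,205,275)),scene=((190,255,175,220),(285,345,185,235),(280,358,180,210))).items():
    f=np.load(n+"0.npz");m=masks(f)
    def crop(k,b): 
        q=np.zeros_like(m[k]);q[b[2]:b[3],b[0]:b[1]]=m[k][b[2]:b[3],b[0]:b[1]];return uv(q)
    bl=ray(f,crop("blue",bx[0]),30);og=ray(f,crop("orange",bx[1]),30);rd=ray(f,crop("red",bx[2]),91)
    print(n,"blue",circ(bl),len(bl),"orange",circ(og),len(og))
    c,v=line(rd);t=(rd[:,:2]-c)@v;print("red",c,v,t.min(),t.max(),"mid",c+v*(t.min()+t.max())/2,len(rd))
f=np.load("top0.npz");m=masks(f)["white"].astype(np.uint8)
cs,_=cv2.findContours(m,cv2.RETR_EXTERNAL,cv2.CHAIN_APPROX_NONE)
for c in cs:
    (x,y),(w,h),a=cv2.minAreaRect(c)
    if 200<x<385 and 190<y<310 and w*h>300:
        b=cv2.boxPoints(((x,y),(w,h),a));print((x,y),(w,h),"z30",ray(f,b,30)[:,:2].round(1).tolist())
# lid: white pixels of the pot
lid=np.zeros_like(m);cv2.circle(lid,(241,232),24,1,-1);l=uv(lid*m)
cc=max(cv2.findContours(lid*m,cv2.RETR_EXTERNAL,cv2.CHAIN_APPROX_NONE)[0],key=len)
print("lid",circ(ray(f,cc[:,0].astype(float),103)))
E
```

```text
top blue (array([ 520.70513446, -153.91552509]), np.float64(74.19035246688084)) 473 orange (array([559.96777099, 112.71494028]), np.float64(74.27936273113323)) 355
red [571.94154979 118.38394223] [0.18273105 0.98316294] -99.08043363883728 101.54304112410001 mid [572.16654721 119.59451444] 196
scene blue (array([ 519.71118619, -151.26107649]), np.float64(74.15727986891727)) 425 orange (array([560.04634759, 114.71925284]), np.float64(73.5907317010711)) 288
red [577.90052273 119.30180002] [0.18236929 0.98323011] -98.56435858106947 103.48753566106447 mid [578.34944087 121.72210799] 206
(330.25579833984375, 251.2858123779297) (88.83065032958984, 90.82762145996094) z30 [[424.0, 14.7], [678.4, -22.8], [641.5, -273.5], [389.2, -228.4]]
(263.229736328125, 243.62164306640625) (103.90016174316406, 83.67908477783203) z30 [[455.2, 221.5], [690.6, 192.1], [646.2, -102.1], [413.2, -64.4]]
lid (array([572.33036893, 122.30788852]), np.float64(54.37948185502838))
```

```bash
cat >> h.py <<'E'
C=np.array([540.1,-18.5]);PY=np.array([.148,.989]);PX=np.array([.989,-.148])   # plate frame in world
def rot(yd,half=False):   # tool down, fingers closing across the direction yd
    z=np.array([0,0,-1.]);y=np.array([yd[1],-yd[0],0])/np.hypot(*yd)
    if half:y=-y
    return np.c_[np.cross(y,z),y,z]
def row(o,p,Rt):
    R0=R.from_rotvec(o["ee_rot"]).as_matrix()
    return (R0.T@(np.array(p)-o["position"])/400).round(4),(R.from_matrix(R0.T@Rt).as_rotvec()/2/np.pi).round(4)
def plate(p): d=np.array(p[:2])-C;return d@PX,d@PY
E
python3 - <<'E'
from h import *
from rig import bot
o=bot.get_obs();print(R.from_rotvec(o["ee_rot"]).as_matrix().round(3))
for h in(0,1): 
  for p in((368,-203,245),(588,199.7,245)):print(h,row(o,p,rot((.1825,.983),h)))
E
```

```text
[[-0.971 -0.237 -0.001]
 [-0.237  0.971  0.002]
 [ 0.     0.002 -1.   ]]
0 (array([-0.7729,  0.8499, -0.002 ]), array([ 2.000e-04, -3.000e-04,  3.173e-01]))
0 (array([-1.5462e+00,  1.6974e+00, -4.0000e-04]), array([ 2.000e-04, -3.000e-04,  3.173e-01]))
1 (array([-0.7729,  0.8499, -0.002 ]), array([ 0.0003,  0.0002, -0.1827]))
1 (array([-1.5462e+00,  1.6974e+00, -4.0000e-04]), array([ 0.0003,  0.0002, -0.1827]))
```

```bash
python3 -m crank '-0.773 0.85 0 0 0 -0.1827 1;-0.773 0.85 0 0 0 -0.1827 1;-0.773 0.85 0 0 0 -0.1827 1;-0.773 0.85 0 0 0 -0.1827 1;-0.773 0.85 0 0 0 -0.1827 1;-0.773 0.85 0 0 0 -0.1827 1;-0.773 0.85 0 0 0 -0.1827 1;-0.773 0.85 0 0 0 -0.1827 1;-0.773 0.85 0 0 0 -0.1827 1' 10
python3 - <<'E'
from h import *
from rig import bot
o=bot.get_obs();print(o["joint_positions"].round(2))
for z in (245,):print(row(o,(588,199.7,z),rot((.1825,.983),1)))
E
```

```text
time_s: 1.23
position: [368.4, -202.1, 244.4]
ee_rot: [2.013, -2.412, -0.001]
contact_force: [0.1, -0.2, -0.4]
width: 87.1
finger_force: 0.0
[-0.11  0.03 -0.46 -0.   -1.09 -0.07]
(array([-1.0865, -0.3606, -0.0014]), array([0.0001, 0.    , 0.0006]))
```

```bash
python3 -m crank '-0.95 -0.35 0 0 0 0 1;-0.95 -0.35 0 0 0 0 1;-0.95 -0.35 0 0 0 0 1;-0.95 -0.35 0 0 0 0 1;-0.95 -0.35 0 0 0 0 1;-0.95 -0.35 0 0 0 0 1;-0.95 -0.35 0 0 0 0 1;-0.95 -0.35 0 0 0 0 1'
python3 - <<'E'
from h import *
from rig import bot
import cv2
o=bot.get_obs();f=bot.grab_frame("wrist");cv2.imwrite("pics/w1.png",f["pixels"][:,:,::-1]);np.savez("w1.npz",o=o["position"],r=o["ee_rot"],**f)
print(row(o,(588,199.7,245),rot((.1825,.983),1)))
m=masks(f)["red"]
n,l,s,c=cv2.connectedComponentsWithStats(m.astype(np.uint8))
T=np.array(f["tool_from_camera"]);Rw=R.from_rotvec(o["ee_rot"]).as_matrix()
e=o["position"]+Rw@T[:3,3]
g=dict(intrinsics=f["intrinsics"],eye=e,orientation=R.from_matrix(Rw@T[:3,:3]).as_rotvec())
for i in range(1,n):
    if s[i,4]>150:
        p=ray(g,uv(l==i),91);cc,v=line(p);t=(p[:,:2]-cc)@v;print(c[i],s[i],cc,v,cc+v*t.min(),cc+v*t.max())
E
```

```text
time_s: 2.22
position: [575.8, 145.2, 243.1]
ee_rot: [2.008, -2.413, -0.001]
contact_force: [0.1, -0.6, 0.4]
width: 87.1
finger_force: 0.0
(array([-0.1396, -0.0053, -0.0051]), array([ 0.0003, -0.0002,  0.0002]))
[272.4036192   60.15499607] [ 262   30   22   66 1271] [558.40478444  42.09443437] [0.22025976 0.97544125] [553.87354026  22.0273892 ] [563.80845788  66.02511544]
[273.64004914 258.497543  ] [264 236  20  45 814] [586.30816387 198.55990145] [0.16992096 0.98545769] [582.75212659 177.93664061] [589.79398922 218.77596776]
[114.02890173 264.62716763] [ 98 258  34  15 346] [723.10613932 179.32390974] [-0.99951802  0.03104386] [736.89131829 178.89575826] [708.69327782 179.77155631]
[343.67906977 296.26511628] [334 286  21  19 215] [531.62149768 245.75038761] [-0.48582733  0.87405481] [536.68539457 236.63990081] [525.71079843 256.38436153]
```

View pics/w1.png

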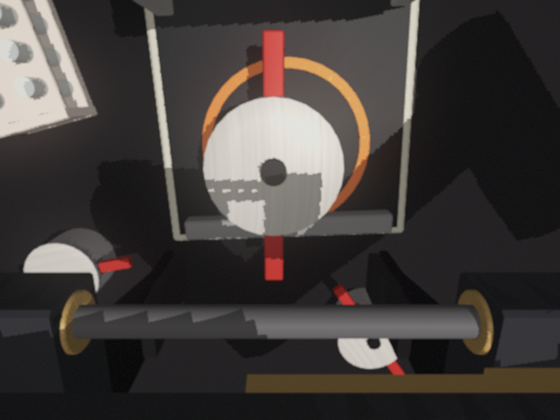

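The view shows the pot centred at (273,172), with its rear handle at (273,258) aligned with the jaws. The decoys are clear of the fingers.

```bash

python3 - <<'E'
from h import *
from rig import bot
o=bot.get_obs()
for z in(245,88):print(row(o,(585.9,199.2,z),rot((.1755,.9845),1)))
E
```

```text
(array([-0.1404, -0.0016, -0.0043]), array([ 0.0003, -0.0002, -0.0011]))
(array([-0.1409, -0.0023,  0.3882]), array([ 0.0003, -0.0002, -0.0011]))
```

```bash
python3 -m crank '-0.141 -0.002 0 0 0 -0.001 0.3;-0.141 -0.002 0 0 0 -0.001 0.3;-0.141 -0.002 0.15 0 0 -0.001 0.3;-0.141 -0.002 0.27 0 0 -0.001 0.3;-0.141 -0.002 0.35 0 0 -0.001 0.3;-0.141 -0.002 0.388 0 0 -0.001 0.3;-0.141 -0.002 0.388 0 0 -0.001 0.3;-0.141 -0.002 0.388 0 0 -0.001 0.3' 10
```

```text
time_s: 3.28
position: [587.0, 200.2, 91.2]
ee_rot: [-2.015, 2.407, -0.001]
contact_force: [0.4, -0.0, 0.1]
width: 56.3
finger_force: 0.0
```

```bash
python3 - <<'E'
from h import *
from rig import bot
o=bot.get_obs();f=bot.grab_frame("wrist");cv2.imwrite("pics/w2.png",f["pixels"][:,:,::-1])
print(row(o,(585.9,199.2,88),rot((.1755,.9845),1)))
E
```

```text
(array([0.0028, 0.0023, 0.0079]), array([-0.0004,  0.0003, -0.0001]))
```

View pics/w2.png

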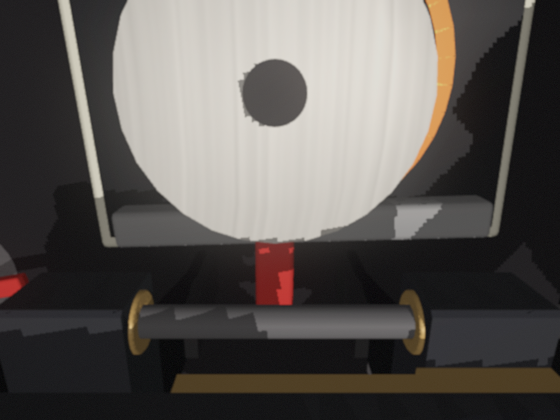

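The handle at (275,270) is centred between the fingers. I'll close on it.

```bash
python3 -m crank '0 0.002 0.007 0 0 0 0.3;0 0.002 0.007 0 0 0 -0.3;0 0.002 0.007 0 0 0 -1;0 0.002 0.007 0 0 0 -1;0 0.002 0.007 0 0 0 -1;0 0.002 0.007 0 0 0 -1;0 0.002 0.007 0 0 0 -1;0 0.002 0.007 0 0 0 -1' 10
python3 - <<'E'
from h import *
from rig import bot
o=bot.get_obs()
print(plate(o["position"]))
# pot wanted at plate (0,-8), handles along plate y: tcp at plate (0,72)
q=C+PY*72
print(row(o,(*q,o["position"][2]),rot(PY,1)))
q=C+PY*150
print(row(o,(*q,o["position"][2]),rot(PY,1)))
E
```

```text
time_s: 4.32
position: [585.4, 200.4, 86.6]
ee_rot: [-2.017, 2.408, -0.0]
contact_force: [1.5, 0.0, -1.1]
width: 15.9
finger_force: 10.0
(np.float64(12.4553162439373), np.float64(223.17887321041883))
(array([ 3.787e-01,  2.060e-02, -1.000e-04]), array([-0.0001,  0.    , -0.0044]))
(array([ 1.837e-01,  2.600e-02, -1.000e-04]), array([-0.0001,  0.    , -0.0044]))
```

```bash
python3 -m crank '0.015 0 0 0 0 0 -1;0.04 0.005 0 0 0 -0.001 -1;0.07 0.01 0 0 0 -0.002 -1;0.1 0.015 0 0 0 -0.003 -1;0.13 0.02 0 0 0 -0.0044 -1;0.16 0.025 0 0 0 -0.0044 -1;0.18 0.026 0 0 0 -0.0044 -1;0.184 0.026 0 0 0 -0.0044 -1'
python3 - <<'E'
from h import *
from rig import bot
o=bot.get_obs()
print(plate(o["position"]))
q=C+PY*80
print(row(o,(*q,86.6),rot(PY,1)))
f=bot.grab_frame("top");cv2.imwrite("pics/t1.png",f["pixels"][150:330,180:420,::-1].repeat(2,0).repeat(2,1));np.savez("t1.npz",**f)
f=bot.grab_frame("wrist");print(np.array(f["tool_from_camera"]).round(2))
E
```

```text
time_s: 5.32
position: [561.7, 128.9, 86.6]
ee_rot: [2.048, -2.381, -0.0]
contact_force: [-0.5, 4.2, -0.7]
width: 15.8
finger_force: 10.0
(np.float64(-0.4580790661879365), np.float64(149.01105348202077))
(array([ 1.725e-01, -1.400e-03, -1.000e-04]), array([ 0.0001, -0.    , -0.0002]))
[[   0.     -0.95   -0.3    81.45]
 [   1.      0.     -0.      1.05]
 [   0.     -0.3     0.95 -141.08]
 [   0.      0.      0.      1.  ]]
```

View pics/t1.png

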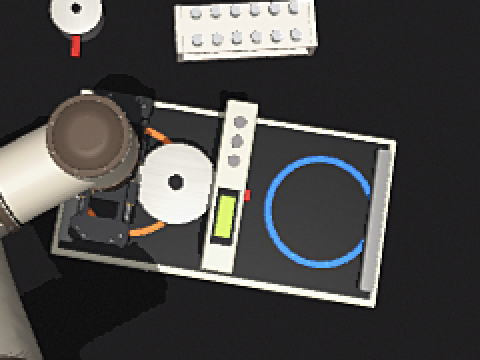

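The pot (175,182 in the crop) is sliding flat, and its front handle tip shows past the bridge at (247,195). I'll continue.

```bash
python3 -m crank '0.015 0 0 0 0 0 -1;0.04 0 0 0 0 0 -1;0.07 0 0 0 0 0 -1;0.1 0 0 0 0 0 -1;0.13 0 0 0 0 0 -1;0.155 0 0 0 0 0 -1;0.168 -0.001 0 0 0 0 -1;0.172 -0.001 0 0 0 0 -1;0.172 -0.001 0 0 0 0 -1'
python3 - <<'E'
from h import *
from rig import bot
o=bot.get_obs()
print(plate(o["position"]))
f=bot.grab_frame("top");np.savez("t2.npz",**f)
m=masks(f)["red"]
n,l,s,c=cv2.connectedComponentsWithStats(m.astype(np.uint8))
for i in range(1,n):
    if 240<c[i,0]<360 and 200<c[i,1]<300:
        p=ray(f,uv(l==i),91);cc,v=line(p);t=(p[:,:2]-cc)@v;print(s[i],plate(cc),v,plate(cc+v*t.min()),plate(cc+v*t.max()))
E
```

```text
time_s: 6.55
position: [552.0, 61.1, 86.5]
ee_rot: [2.049, -2.38, 0.0]
contact_force: [1.0, -0.1, 0.2]
width: 15.8
finger_force: 10.0
(np.float64(0.0140127822919996), np.float64(80.50759426362725))
[313 247  18   8  97] (np.float64(-0.4879127485145099), np.float64(-79.25311280838666)) [0.15808081 0.98742618] (np.float64(-0.7126139584210376), np.float64(-101.27563415348386)) (np.float64(-0.2593698444699708), np.float64(-56.85407461590878))
```

```bash
python3 -m crank '0 0 0 0 0 0 0.3;0 0 0 0 0 0 0.3;0 0 0 0 0 0 0.3;0 0 -0.08 0 0 0 0.3;0 0 -0.2 0 0 0 0.3;0 0 -0.35 0 0 0 0.3;0 0 -0.4 0 0 0 0.3;0.15 0 -0.4 0 0 0 0.3;0.3 0 -0.4 0 0 0 0.3;0.4 0 -0.4 0 0 0 0.3;0.42 0 -0.4 0 0 0 0.3;0.42 0 -0.4 0 0 0 0.3'
python3 - <<'E'
from h import *
from rig import bot
o=bot.get_obs();f=bot.grab_frame("wrist");cv2.imwrite("pics/w3.png",f["pixels"][:,:,::-1])
print(plate(o["position"]),o["joint_positions"].round(2))
T=np.array(f["tool_from_camera"]);Rw=R.from_rotvec(o["ee_rot"]).as_matrix()
g=dict(intrinsics=f["intrinsics"],eye=o["position"]+Rw@T[:3,3],orientation=R.from_matrix(Rw@T[:3,:3]).as_rotvec())
n,l,s,c=cv2.connectedComponentsWithStats(masks(f)["red"].astype(np.uint8))
for i in range(1,n):
    if s[i,4]>100:
        p=ray(g,uv(l==i),91);cc,v=line(p);t=(p[:,:2]-cc)@v;print(c[i],plate(cc),v,plate(cc+v*t.min()),plate(cc+v*t.max()))
f=bot.grab_frame("top");cv2.imwrite("pics/t3.png",f["pixels"][150:330,180:420,::-1].repeat(2,0).repeat(2,1))
print("blue c",plate(circ(ray(f,uv(masks(f)["blue"]&(np.indices((420,560))[1]>290)),30))[0]))
for z in(245,87):print(row(o,(*(C+PX*-.5-PY*87),z),rot(PY,1)))
E
```

```text
time_s: 8.1
position: [527.1, -104.7, 246.5]
ee_rot: [-2.049, 2.382, 0.0]
contact_force: [0.4, 0.4, 0.4]
width: 56.4
finger_force: 0.0
(np.float64(-0.0740558776748801), np.float64(-87.19869234526419)) [ 0.11  0.23 -0.2  -0.   -1.13 -0.26]
[275.04109589 205.65858799] (np.float64(-0.2507960192496674), np.float64(-78.94275019118298)) [0.14528497 0.98938985] (np.float64(-0.19039653656182998), np.float64(-100.96352321711238)) (np.float64(-0.31703514254498255), np.float64(-54.7929291229851))
blue c (np.float64(-6.557572643572431), np.float64(-134.92624683084904))
(array([-0.0005,  0.0011,  0.0038]), array([ 0.    ,  0.    , -0.0002]))
(array([-0.0004,  0.001 ,  0.3988]), array([ 0.    ,  0.    , -0.0002]))
```

View pics/w3.png

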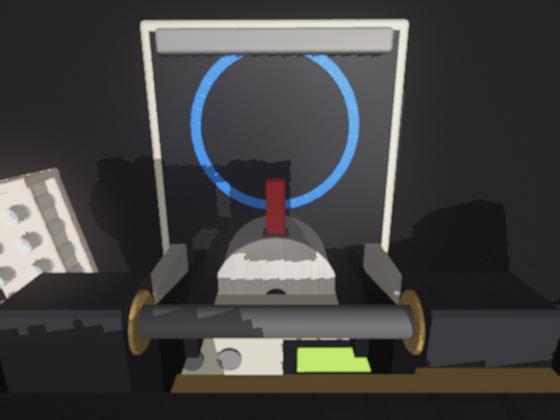

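The handle (275,206) and blue ring (275,125) line up with the jaws. I'll descend and grip.

```bash
python3 -m crank '0 0.001 0.1 0 0 0 0.3;0 0.001 0.22 0 0 0 0.3;0 0.001 0.32 0 0 0 0.3;0 0.001 0.38 0 0 0 0.3;0 0.001 0.398 0 0 0 0.3;0 0.001 0.398 0 0 0 0;0 0.001 0.398 0 0 0 -0.5;0 0.001 0.398 0 0 0 -1;0 0.001 0.398 0 0 0 -1;0 0.001 0.398 0 0 0 -1;0 0.001 0.398 0 0 0 -1' 10
python3 - <<'E'
from h import *
from rig import bot
o=bot.get_obs();print(plate(o["position"]))
for y in(-221,-233):print(row(o,(*(C-PX*1-PY*-y),o["position"][2]),rot(PY,1)))
E
```

```text
time_s: 9.57
position: [527.1, -104.6, 87.7]
ee_rot: [-2.049, 2.38, -0.001]
contact_force: [-0.1, -0.1, 2.2]
width: 15.7
finger_force: 10.0
(np.float64(-0.08617137882285698), np.float64(-87.11775075687044))
(array([ 0.3347,  0.0021, -0.    ]), array([-0.0001,  0.    , -0.0001]))
(array([ 0.3647,  0.0021, -0.    ]), array([-0.0001,  0.    , -0.0001]))
```

```bash
python3 -m crank '0.01 0 0 0 0 0 -1;0.04 0.001 0 0 0 0 -1;0.08 0.002 0 0 0 0 -1;0.12 0.002 0 0 0 0 -1;0.16 0.002 0 0 0 0 -1;0.2 0.002 0 0 0 0 -1;0.24 0.002 0 0 0 0 -1;0.28 0.002 0 0 0 0 -1;0.31 0.002 0 0 0 0 -1;0.33 0.002 0 0 0 0 -1;0.34 0.002 0 0 0 0 -1;0.34 0.002 0 0 0 0 -1'
python3 -m crank '0 0 0 0 0 0 -1;0.004 0 0 0 0 0 -1;0.008 0 0 0 0 0 -1;0.012 0 0 0 0 0 -1;0.012 0 0 0 0 0 -1;0.012 0 0 0 0 0 -1'
python3 - <<'E'
from h import *
from rig import bot
o=bot.get_obs();print(plate(o["position"]))
f=bot.grab_frame("top");np.savez("t4.npz",**f);cv2.imwrite("pics/t4.png",f["pixels"][200:310,260:420,::-1].repeat(4,0).repeat(4,1))
E
```

```text
time_s: 11.08
position: [505.7, -239.2, 87.6]
ee_rot: [2.05, -2.381, 0.0]
contact_force: [-0.4, 4.0, 4.9]
width: 16.0
finger_force: 10.0
time_s: 11.82
position: [505.1, -243.3, 87.2]
ee_rot: [-2.05, 2.38, 0.001]
contact_force: [0.8, 5.9, 3.2]
width: 15.6
finger_force: 10.0
(np.float64(-1.3495099690854646), np.float64(-227.4743909214523))
```

View pics/t4.png

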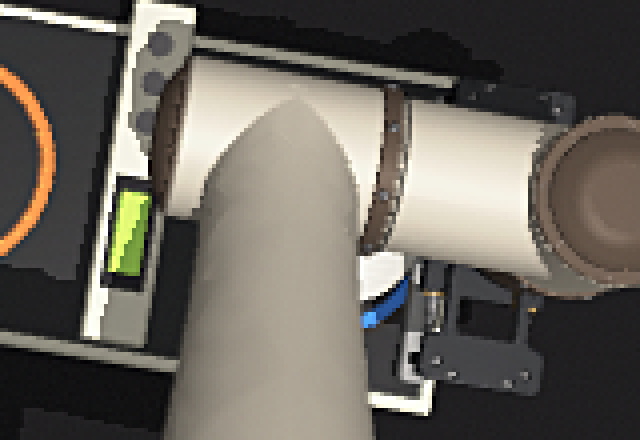

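The arm hides the pot in this view, so I'll use the force reading and creep in.

```bash
for i in 1; do :; done
python3 -m crank '0.0025 0 0 0 0 0 -1;0.005 0 0 0 0 0 -1;0.005 0 0 0 0 0 -1' | grep -E "posi|contact"
python3 -m crank '0.0025 0 0 0 0 0 -1;0.005 0 0 0 0 0 -1;0.005 0 0 0 0 0 -1' | grep -E "posi|contact"
```

```text
position: [504.8, -245.2, 87.2]
contact_force: [0.4, 5.5, 2.9]
position: [504.5, -247.2, 87.2]
contact_force: [0.6, 5.1, 3.3]
```

```bash
python3 -m crank '0.00125 0 0 0 0 0 -1;0.0025 0 0 0 0 0 -1;0.0025 0 0 0 0 0 -1' | grep -E "posi|contact"
python3 -m crank '0.00125 0 0 0 0 0 -1;0.0025 0 0 0 0 0 -1;0.0025 0 0 0 0 0 -1' | grep -E "posi|contact"
python3 -m crank '0.00125 0 0 0 0 0 -1;0.0025 0 0 0 0 0 -1;0.0025 0 0 0 0 0 -1' | grep -E "posi|contact"
```

```text
position: [504.4, -248.1, 87.1]
contact_force: [1.0, 4.7, 2.7]
position: [504.2, -249.1, 87.2]
contact_force: [1.5, 5.0, 2.9]
position: [504.0, -250.1, 87.1]
contact_force: [0.6, 4.6, 3.2]
```

```bash
python3 -m crank '0.00125 0 0 0 0 0 -1;0.0025 0 0 0 0 0 -1;0.0025 0 0 0 0 0 -1' | grep -E "posi|contact"
python3 -m crank '0.00125 0 0 0 0 0 -1;0.0025 0 0 0 0 0 -1;0.0025 0 0 0 0 0 -1' | grep -E "posi|contact"
```

```text
position: [503.9, -251.1, 87.2]
contact_force: [0.9, 5.4, 4.3]
position: [503.7, -252.0, 87.1]
contact_force: [0.8, 5.7, 3.5]
```

```bash
python3 -m crank '0.00125 0 0 0 0 0 -1;0.0025 0 0 0 0 0 -1;0.0025 0 0 0 0 0 -1' | grep -E "posi|contact"
python3 -m crank '0.00125 0 0 0 0 0 -1;0.0025 0 0 0 0 0 -1;0.0025 0 0 0 0 0 -1' | grep -E "posi|contact"
python3 - <<'E'
from h import *
from rig import bot
o=bot.get_obs();f=bot.grab_frame("scene");cv2.imwrite("pics/s5.png",cv2.resize(f["pixels"][150:260,170:370,::-1],None,fx=4,fy=4));np.savez("s5.npz",**f)
m=masks(f)["red"];n,l,s,c=cv2.connectedComponentsWithStats(m.astype(np.uint8))
for i in range(1,n):
    if 150<c[i,0]<300 and 150<c[i,1]<250 and s[i,4]>8:
        p=ray(f,uv(l==i),91);print(s[i],[plate(x) for x in (p[p[:,1].argmin()],p[p[:,1].argmax()])])
E
```

```text
position: [503.6, -252.9, 87.0]
contact_force: [0.9, 5.2, 2.9]
position: [503.5, -253.6, 86.9]
contact_force: [1.2, 6.1, 1.9]
[193 175   7   6  38] [(np.float64(-3.982454573350302), np.float64(-229.9301637314199)), (np.float64(15.836507085145351), np.float64(-203.6339605651292))]
[236 180  15   8  82] [(np.float64(0.07085756091208696), np.float64(-97.2794215788011)), (np.float64(14.08973787813531), np.float64(-51.40990838847764))]
```

View pics/s5.png

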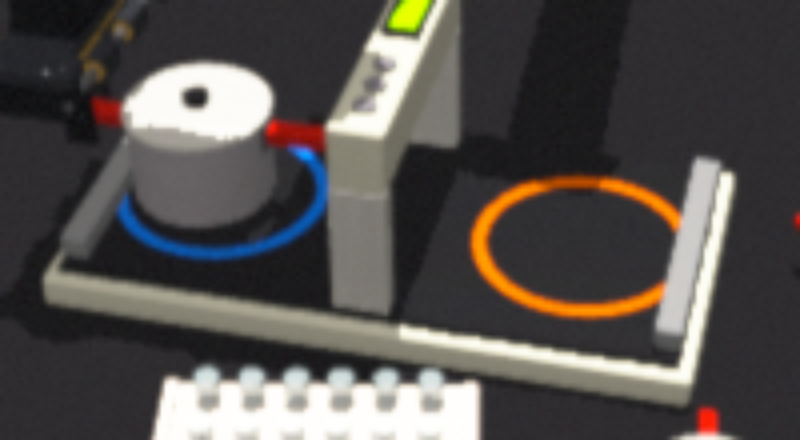

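The pot is beside the stop within the blue ring, upright. I'll creep on until the force clearly rises.

```bash
python3 -m crank '0.00125 0 0 0 0 0 -1;0.0025 0 0 0 0 0 -1;0.0025 0 0 0 0 0 -1' | grep -E "posi|contact"
python3 -m crank '0.00125 0 0 0 0 0 -1;0.0025 0 0 0 0 0 -1;0.0025 0 0 0 0 0 -1' | grep -E "posi|contact"
```

```text
position: [503.3, -254.4, 86.7]
contact_force: [0.9, 7.4, 1.6]
position: [503.1, -255.1, 86.5]
contact_force: [2.3, 7.9, 0.9]
```

The force has climbed from about 5 N (sliding) to 8 N, so the pot is touching the stop. I'll release and back off.

```bash
python3 -m crank '0 0 0 0 0 0 -0.4;0 0 0 0 0 0 0;0 0 0 0 0 0 0.3;0 0 0 0 0 0 0.3;0 0 -0.1 0 0 0 0.3;0 0 -0.25 0 0 0 0.3;0 0 -0.4 0 0 0 0.3;0 0 -0.4 0 0 0 0.3'
python3 -m crank '0.1 0.1 0 0 0 0 0.3;0.2 -0.2 0 0 0 0 0.3;0.2 -0.35 0 0 0 0 0.3;0.2 -0.5 0 0 0 0 0.3;0.2 -0.6 0 0 0 0 0.3;0.2 -0.6 0 0 0 0 0.3'
python3 - <<'E'
from h import *
from rig import bot
o=bot.get_obs();print(o["position"])
f=bot.grab_frame("top");cv2.imwrite("pics/t6.png",cv2.resize(f["pixels"][190:310,200:400,::-1],None,fx=4,fy=4));np.savez("t6.npz",**f)
n,l,s,c=cv2.connectedComponentsWithStats(masks(f)["red"].astype(np.uint8))
for i in range(1,n):
    if 240<c[i,0]<420 and 200<c[i,1]<310 and s[i,4]>8:
        p=ray(f,uv(l==i),91);print(s[i],[plate(x) for x in (p[p[:,1].argmin()],p[p[:,1].argmax()])])
E
```

```text
time_s: 17.05
position: [505.7, -257.6, 253.6]
ee_rot: [-2.046, 2.375, -0.017]
contact_force: [0.8, 0.8, -0.4]
width: 56.6
finger_force: 0.0
time_s: 17.8
position: [730.4, -371.5, 243.8]
ee_rot: [2.049, -2.38, -0.005]
contact_force: [0.7, 0.3, -0.4]
width: 56.6
finger_force: 0.0
[ 730.43831833 -371.48436874  243.84170361]
[312 247  17   8  90] [(np.float64(3.6434306504754868), np.float64(-96.04108080752562)), (np.float64(4.5029596392489255), np.float64(-52.509978648736116))]
```

View pics/t6.png

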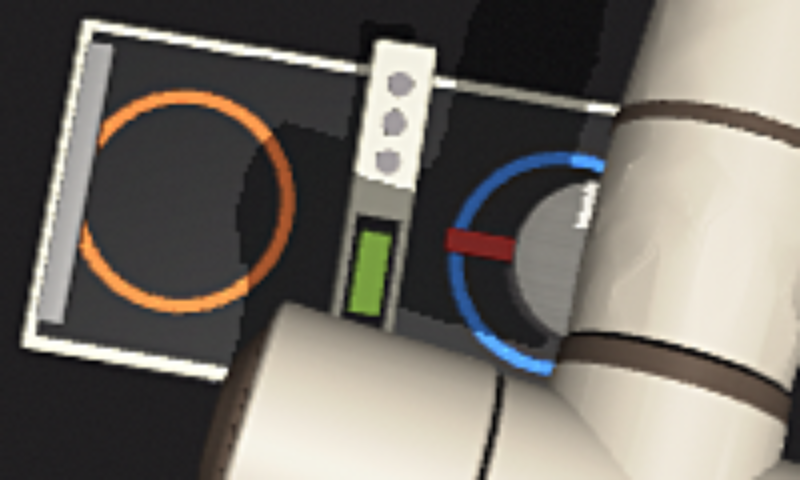

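```bash
python3 -m crank '0.15 0.15 0 0 0 0 0.3;0.3 0.3 0 0 0 0 0.3;0.4 0.45 0 0 0 0 0.3;0.5 0.6 0 0 0 0 0.3;0.5 0.75 0 0 0 0 0.3;0.5 0.9 0 0 0 0 0.3;0.5 0.9 0 0 0 0 0.3'
python3 - <<'E'
from h import *
from rig import bot
o=bot.get_obs();print(o["position"])
for n,(x0,x1,y0,y1),w in(("top",(290,385,225,300),"t7"),("scene",(180,260,165,235),"s7")):
    f=bot.grab_frame(n);np.savez(w+".npz",**f);cv2.imwrite(f"pics/{w}.png",cv2.resize(f["pixels"][y0-10:y1+10,x0-10:x1+20,::-1],None,fx=6,fy=6))
    mk=masks(f);box=np.zeros((420,560),bool);box[y0:y1,x0:x1]=1
    p=ray(f,uv(mk["red"]&box),91);cc,v=line(p);t=(p[:,:2]-cc)@v
    print(n,"handles",plate(cc+v*t.min()),plate(cc+v*t.max()),"mid",plate(cc+v*(t.min()+t.max())/2),v)
    b=ray(f,uv(mk["blue"]&box),30);print("blue",plate(circ(b)[0]))
E
```

```text
time_s: 18.73
position: [339.7, -515.2, 246.5]
ee_rot: [2.048, -2.382, -0.003]
contact_force: [1.1, -0.3, 0.2]
width: 56.9
finger_force: 0.0
[ 339.70854332 -515.17254207  246.48234877]
top handles (np.float64(-2.769440153267329), np.float64(-249.03913942658423)) (np.float64(-1.736220631023597), np.float64(-50.26103199506896)) mid (np.float64(-2.2528303921454094), np.float64(-149.65008571082657)) [0.15313669 0.98820502]
blue (np.float64(0.990899830786941), np.float64(-137.5453792946126))
scene handles (np.float64(4.659824320342386), np.float64(-246.88566978604783)) (np.float64(3.6881354834398263), np.float64(-50.110664142491004)) mid (np.float64(4.17397990189105), np.float64(-148.49816696426942)) [0.14311271 0.9897064 ]
blue (np.float64(1.0946920840876901), np.float64(-133.88203228001854))
```

View pics/t7.png

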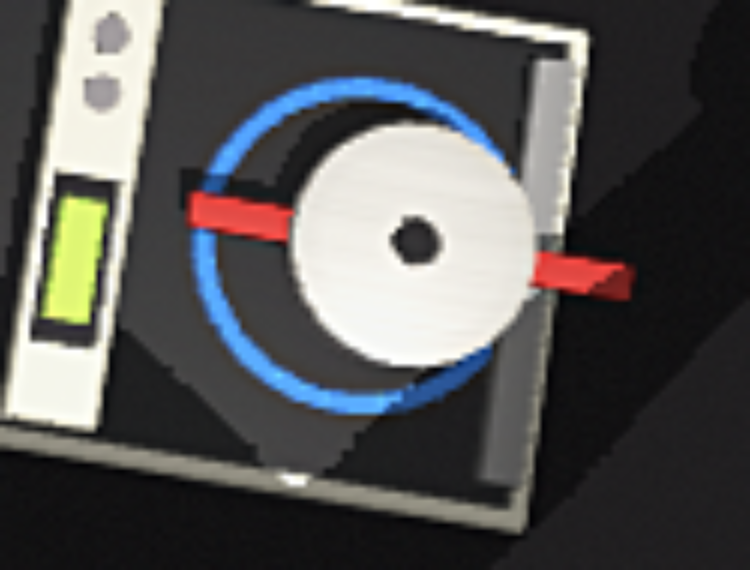

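The pot (lid at pixel 415,240) stands flat and released against the stop. The two views average 13 mm past the ring's centre, which matches just touching, so I'm handing in.

```bash
python3 -c "
from rig import bot
print(bot.finish_job())"
```

```text
the job is handed in; nothing more can be done
None
```

I slid the pot flat under the bridge, released it touching the end stop inside the blue ring (axis about 148 mm from the plate's middle), and handed the job in at about 19 s; no verdict came back.

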